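# Turn the parts carousel to the blue pump

## Robot

A 6-joint arm with a two-finger parallel gripper is mounted at the origin on the work surface. World frame = base frame: x ahead of the robot, y to its left, z up, the work surface at z = 0. Lengths are in m, angles in degrees, forces in N, time in s.
With the tool pointing down it reaches from about 0.4 to 0.825 m from the base axis. Payload 7 kg.
Tool frame: the origin (TCP) lies at the very end of the fingers, on their centre line; the grasp point (between the pads) lies 19 mm behind it; z points along the fingers, y is the line along which they close (so a half turn about z gives the same grasp; the last joint's range is limited). The gripper opens to 88 mm and grips with 3 to 60 N. Pads are 19 mm wide; open, the fingers measure 130 mm over their backs; the gripper's body (78 mm by 193 mm) begins 47 mm behind the grasp point.
Start: joints at [86.866, 20.546, 0.682, 0, -70.136, -16.507], TCP at [0.227, 0.636, 0.227] pointing down, gripper open.
Joint ranges: [-176.03, 176.03], [-82.01, 121.73], [-58.28, 71.71], [-173.87, 95.51], [-174.79, -0.11], [-173.66, 173.66]. Speed limits (degrees/s): [136.94, 136.94, 172.46, 180, 180, 180].

## Interface

Orientations are given as [roll, pitch, yaw] about the fixed x, y, z axes, in that order (R = Rz(yaw) Ry(pitch) Rx(roll)).
In Python, from plant import get_state, capture, close_job, regions_of gives the robot as it stands.
- The arm moves only by the tool jog_arm, never from a script. Its argument "moves" is a list of rows, each a list of 3 entries, a list of its own where there are three numbers: the shift along the tool's x, y, z in cm, then the turn about the tool's z in degrees, then the finger opening in cm, from 0 to 8.76. A call has 1 to 12 rows; each row shifts and turns the commanded pose from where the row before left it, along the tool's axes as they then stand; what a row does not reach is not made up. A row lasts 1/8 s, in which the tool goes at most 62.5 mm and 10.7 degrees, less where a joint would pass 70% of its speed; a pose out of reach is approached as far as the arm can. A call is refused whole if a number of a shift passes 6.25 or a number of a turn 10.7, either way. A call with a gripper value outside its range is refused whole. The fingers move at their own pace and stop on an object; "newtons" is the grip in N (left out, the last holds). Time passes only in rows, so rows that do not move let the fingers close. It gives the time, the measured TCP pose, the force, the opening and the grip force at its end, in the units of the state.
- get_state(): the state, without advancing time (a new reading comes with each control period).
- capture(name): name is "side" or "top" or "wrist"; returns a dict with "pixels" (384x512x3 uint8, blue, green, red), "mtx" (3x3 intrinsics, pixels), "k1" (the pictures are not rectified: a ray, as slopes to the right and down, at radius r is drawn at 1 + k1 r^2 times it, then the intrinsics apply), "world_from_camera" (4x4, takes a point from camera to world coordinates); the wrist camera has in their place "hand_eye" (4x4, takes a point from camera to tool coordinates, whose origin is the TCP and whose axes are the flange's). Camera axes: x right, y down, z forward; pixel columns grow to the right and rows downward; lengths in m; the calibration is good to about 2 mm. A picture is of the moment at which its call begins: read the wrist's pose just before it. There is no depth.
- close_job(): hands the job in; it is judged then, once.
Trained networks look in a picture, given as the dict that the camera call returned (one of the last four; its "shot" number tells which), for a name from the list of things; names that differ only in an ending like _2 or _b are one class to them, and where a whole thing is asked for, a point or a joint stands for the part that bears it (a point fixed in the world has none). Each returns a list of dicts, best first, with "confidence" (0 to 1); they miss things now and then, are a little off and sometimes report something else, mostly with a low value. They report only what shows in the picture. A call takes as long as a camera call.
- regions_of(picture, thing): "pixels" (384x512 bool, what is visible of it) and "pixel" ([column, row] in pixels, amid what is visible of it).
The state is a dict: "time_s": time; "joints": joint angles; "qd": joint speeds; "joint_torque": joint torques, N m; "tcp_pos": TCP position; "eef_rot": TCP orientation; "contact_force": force on the tool from outside, world axes, zero at the start; "moment": the same for the moment, N m; "gripper_width": finger opening in m; "gripper_force": force on a finger pad.
Only numpy, scipy, OpenCV 4.12 (cv2) and the standard library are available. Lean on these libraries where they do the work, as an engineer would, in place of code of your own. Each camera call takes 0.05 s, during which the arm holds its last target. There are 200 camera calls.

## Task

The bin at the front of the rotating parts carousel is used up and the blue pump is needed next. With the gripper's fingertips, push the finger posts on the rim gently round, without gripping, until the bin with the blue pump has come to the front, the pump squarely behind the white pick tray, and leave the carousel standing still there. Do not touch or lift the parts in the bins, and leave the other things on the bench where they are.

Things in the scene. Friction and masses are not known exactly. Their poses are not given: they have to be found in the camera images.
- carousel: Fixed foot of the rotating parts carousel, screwed to the bench: dark steel disc 210 mm across, 10 mm high, under the bin ring, with a white pick tray at its front. Origin: on the turning axis at bench height. Its own -x axis points to the middle of the pick tray (the front); z is up. The front faces roughly towards the robot, give or take 20 degrees.
- pick_tray (a point): Centre of the white open pick tray at the front of the fixed foot, at the height of its rim, 22 mm above the bench. The tray is 64 mm (radially) by 104 mm; its centre is 195 mm from the turning axis.
- rotor: Grey ring of six open wedge bins; turns over a full turn either way. Origin: on the turning axis, 24 mm above the bench; its yaw turns with it. Bin centres at 0, 60, .. 300 degrees from its x axis. Above the bench: bin floor 30 mm, rim (266 mm across) 54 mm, partitions 68 mm, hub (60 mm across) 76 mm. About 0.6 N at the rim turns it; it soon stops when let go.
- post (a point): Top centre of one of the six round black upright finger posts outside the rim, at the ends of the partitions: this one at 30 degrees from the ring's x axis, the others at 90, 150, 210, 270, 330. Each is 18 mm in diameter, centred 146 mm from the axis, standing from 28 to 78 mm above the bench. Pushing sideways on a post turns the ring.
- pump: The wanted part: a small blue water pump, upright blue cylinder 38 mm in diameter and 40 mm high including two white hose nozzles on top, about 85 mm from the carousel's axis. Loose, stands in one of the bins (which one varies). Origin: centre of its underside.
- gear: White plastic gear lying flat, 47 mm across its teeth, 23 mm high with its hub. Loose, stands in one of the bins (which one varies). Origin: centre of its underside.
- fan: Black square cooling fan lying flat, 40 x 40 x 20 mm. Loose, stands in one of the bins (which one varies). Origin: centre of its underside.
- fitting: Brass hose fitting with a hexagon, standing upright, 32 mm across, 35 mm high. Loose, stands in one of the bins (which one varies). Origin: centre of its underside.
- wheel: Black rubber castor wheel with orange hub, lying flat, 44 mm across, 22 mm high. Loose, stands in one of the bins (which one varies). Origin: centre of its underside.
- dispenser: White solvent dispenser bottle with blue collar and steel top, 66 mm across, 144 mm high, loose on the bench to the left. Origin: centre of its underside.
- spool: Solder spool standing on its flange, 60 mm across, 44 mm high, loose on the bench. Origin: centre of its underside.
- screwdriver: Red-handled screwdriver 190 mm long, lying loose on the bench to the right. Origin: middle of its underside.
- flux: Small jar with green lid, 52 mm across, 45 mm high, loose on the bench to the left. Origin: centre of its underside.

How it is judged:
By the outcome, as a careful person would: the job done as asked, in the order asked, and still so for the second after the job is handed in, with the robot touching nothing.
It also fails if it takes over 58 s, if anything falls off the work surface, if the arm or the gripper's body presses on something with over 40 N, if the wrist force passes 120 N, or if a joint passes its speed limit or range.

## Working session

There is one attempt and no reset: what is moved stays moved. The work goes in short steps, Python scripts to look and compute and a tool call to move; the robot and the scene stay as the last step left them, time stands still between calls to the robot, and variables do not carry over. Pictures are saved under pics/ and viewed, at most 10 in all, crops included, and the job is handed in when it is done.

Besides the shell and the picture viewer there is one more tool, called after "Request:" as name(argument=value, ...), one argument or row to a line, values as JSON. jog_arm: Moves the arm, as the interface text tells. Its arguments: {"type":"object","properties":{"moves":{"type":"array"},"newtons":{"type":"number"}},"required":["moves"]}

```bash
ls; mkdir -p pics; cat > h.py <<'E'
import numpy as np, cv2
from plant import get_state, capture, close_job, regions_of
def ray(p,px):
    K=p["mtx"];K=np.array(K);d=np.array([(px[0]-K[0,2])/K[0,0],(px[1]-K[1,2])/K[1,1]])
    u=d.copy()
    for _ in range(20): u=d/(1+p["k1"]*(u@u))
    T=np.array(p["world_from_camera"])
    return T[:3,3],T[:3,:3]@np.array([u[0],u[1],1])
def atz(p,px,z):
    o,d=ray(p,px);return o+d*(z-o[2])/d[2]
def proj(p,X):
    T=np.linalg.inv(np.array(p["world_from_camera"]));c=T[:3,:3]@np.array(X)+T[:3,3];u=c[:2]/c[2];u=u*(1+p["k1"]*(u@u))
    K=np.array(p["mtx"]);return np.array([K[0,0]*u[0]+K[0,2],K[1,1]*u[1]+K[1,2]])
E
python3 - <<'E'
from h import *
s=get_state();print(s)
for n in("top","side"):
    p=capture(n);cv2.imwrite(f"pics/{n}1.png",p["pixels"])
    print(n,np.round(p["world_from_camera"],3).tolist(),p["k1"],np.round(p["mtx"],1).tolist())
    for t in("pump","rotor","pick_tray","post","carousel"):
        try:
            for r in regions_of(p,t)[:7]:
                z={"pump":.07,"rotor":.054,"pick_tray":.022,"post":.078,"carousel":.01}[t]
                print(t,round(r["confidence"],2),np.round(r["pixel"]),r["pixels"].sum(),np.round(atz(p,r["pixel"],z),3))
        except Exception as e: print(t,e)
E
```

```text
pics
{'time_s': 0.0, 'joints': array([ 8.68665297e+01,  2.05906289e+01,  6.33218982e-01, -2.07268651e-02,
       -7.01361238e+01, -1.65075721e+01]), 'qd': array([0.05985022, 0.02981469, 0.06031977, 0.08661369, 0.01947448,
       0.08674134]), 'joint_torque': array([ 2.71109166e-03, -5.82714236e+01,  2.93059194e+01,  6.99727759e+00,
        6.92254049e-03, -1.33643566e-04]), 'tcp_pos': array([0.22673448, 0.63525023, 0.22562567]), 'eef_rot': array([ 1.79904785e+02, -7.89805521e-03, -1.96480945e+01]), 'contact_force': array([ 0.82331561, -0.66755899,  0.70303323]), 'moment': array([-0.06651944, -0.07845718, -0.00038545]), 'gripper_force': 0.0, 'gripper_width': 0.0874541486040863}
top [[0.069, -0.971, 0.228, 0.371], [-0.998, -0.069, 0.01, 0.016], [0.006, -0.228, -0.974, 0.953], [0.0, 0.0, 0.0, 1.0]] 0.014265536460450994 [[348.1, 0.0, 257.5], [0.0, 348.1, 198.5], [0.0, 0.0, 1.0]]
pump 0.66 [257. 173.] 163 [0.647 0.03  0.07 ]
rotor 0.77 [282. 188.] 6838 [ 0.616 -0.039  0.054]
pick_tray 0.96 [289. 259.] 1286 [ 0.432 -0.068  0.022]
post 0.65 [284. 187.] 7124 [ 0.613 -0.042  0.078]
carousel 0.95 [289. 259.] 1245 [ 0.432 -0.071  0.01 ]
side [[0.683, -0.509, 0.523, -0.113], [-0.73, -0.467, 0.499, -0.592], [-0.01, -0.723, -0.691, 0.949], [0.0, 0.0, 0.0, 1.0]] 0.010748663557655585 [[474.1, 0.0, 256.2], [0.0, 474.1, 196.7], [0.0, 0.0, 1.0]]
pump 0.5 [283. 190.] 156 [0.621 0.006 0.07 ]
rotor 0.67 [204. 163.] 364 [0.566 0.268 0.054]
rotor 0.58 [317. 227.] 278 [ 0.588 -0.136  0.054]
rotor 0.55 [300. 212.] 5681 [ 0.602 -0.07   0.054]
pick_tray 0.85 [257. 259.] 1341 [ 0.426 -0.077  0.022]
post 0.71 [296. 210.] 5857 [ 0.582 -0.071  0.078]
carousel 0.69 [256. 255.] 1428 [ 0.442 -0.06   0.01 ]
```

```bash
python3 - <<'E'
import cv2
a=cv2.imread("pics/top1.png");b=cv2.imread("pics/side1.png")
cv2.imwrite("pics/t1z.png",cv2.resize(a[110:300,160:410],(789,600),interpolation=cv2.INTER_CUBIC))
cv2.imwrite("pics/s1z.png",cv2.resize(b,(800,600),interpolation=cv2.INTER_CUBIC))
E
```

```text
(no output)
```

View pics/t1z.png

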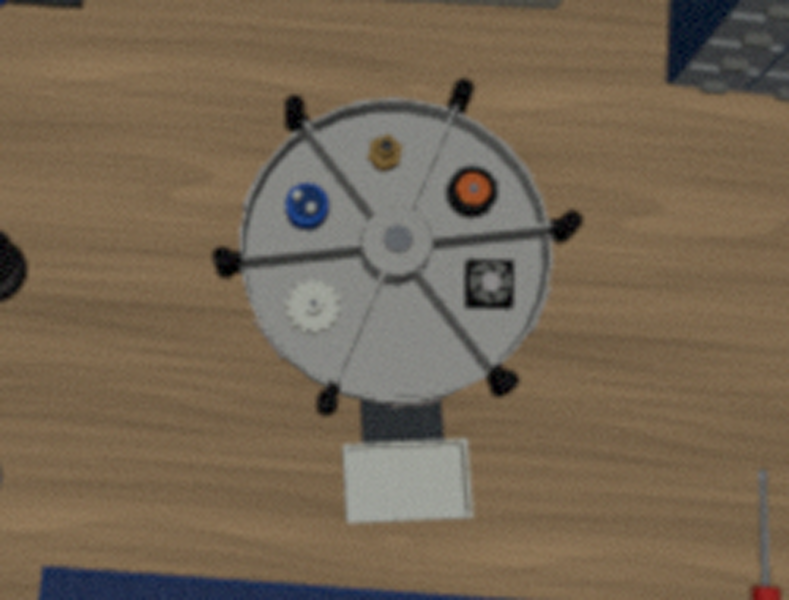

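View pics/s1z.png

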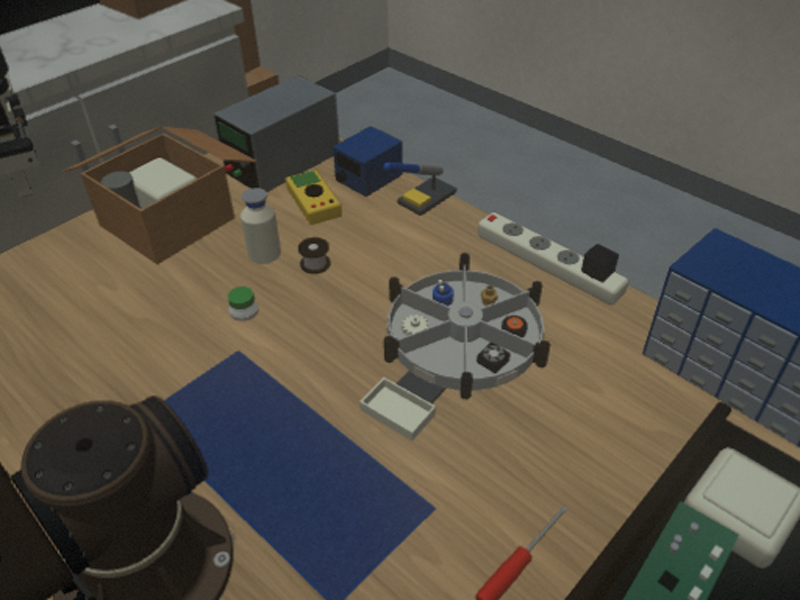

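The top view (zoomed) shows the hub at (398,239), the pump at the back left (307,206), the empty bin in front, and the tray at (408,481). The side view shows the same layout, with the spool and bottle well to the left. The pump has to go about 120° counter-clockwise, seen from above. Next I fit the pose from both views.

```bash
cat > fit.py <<'E'
from h import *
from scipy.optimize import least_squares
top=capture("top");side=capture("side")
zt=lambda l:[(160+x/3.156,110+y/3.156) for x,y in l]
zs=lambda l:[(x/1.5625,y/1.5625) for x,y in l]
# order: world angle increasing from the post at front-left
PT=zt([(327,393),(502,374),(574,217),(463,86),(294,102),(220,258)])
PS=zs([(390,340),(467,377),(543,344),(536,285),(464,257),(394,281)])
HT=zt([(398,238)])[0];HS=zs([(465,312)])[0]
def f(v):
    r=[]
    for p,P,H in((top,PT,HT),(side,PS,HS)):
        r+=list(proj(p,[v[0],v[1],v[3]])-H)
        for i,q in enumerate(P):
            a=v[2]+i*np.pi/3
            r+=list(proj(p,[v[0]+.146*np.cos(a),v[1]+.146*np.sin(a),.076])-q)
    return r
s=least_squares(f,[.61,-.05,2.7,.076],loss="soft_l1");v=s.x
print("centre",v[:2].round(4),"hub z",v[3].round(3),"front-left post deg",np.degrees(v[2]).round(1)); print(np.array(f(v)).reshape(-1,2).round(1).tolist())
for n,p in(("top",top),("side",side)):
    for t,z in(("pick_tray",.022),("pump",.06),("spool",.03),("dispenser",.08),("flux",.03),("screwdriver",.015)):
        for r in regions_of(p,t)[:1]:
            X=atz(p,r["pixel"],z);d=X[:2]-v[:2];print(n,t,round(r["confidence"],2),X.round(3),"rel deg",np.degrees(np.arctan2(d[1],d[0])).round(1),"r",np.hypot(*d).round(3))
E
python3 fit.py
```

```text
centre [ 0.6177 -0.0476] hub z 0.072 front-left post deg 160.4
[[-0.2, 0.0], [0.3, 1.6], [2.0, 1.3], [-0.7, 0.4], [0.1, 0.0], [-0.1, 0.5], [0.7, -0.8], [0.2, -0.0], [-1.0, -0.4], [-0.1, -1.0], [1.0, -0.2], [0.5, -1.0], [0.1, -1.1], [-0.4, -0.7]]
top pick_tray 0.87 [ 0.43  -0.068  0.022] rel deg -173.8 r 0.189
top spool 0.86 [0.585 0.294 0.03 ] rel deg 95.5 r 0.343
top dispenser 0.83 [0.538 0.397 0.08 ] rel deg 100.2 r 0.452
top flux 0.78 [0.394 0.299 0.03 ] rel deg 122.8 r 0.412
top screwdriver 0.94 [ 0.323 -0.363  0.015] rel deg -133.0 r 0.431
side pick_tray 0.79 [ 0.421 -0.079  0.022] rel deg -170.9 r 0.199
side pump 0.6 [0.629 0.018 0.06 ] rel deg 80.5 r 0.066
side spool 0.56 [0.568 0.281 0.03 ] rel deg 98.5 r 0.332
side dispenser 0.86 [0.514 0.383 0.08 ] rel deg 103.6 r 0.443
side flux 0.89 [0.388 0.28  0.03 ] rel deg 125.1 r 0.4
side screwdriver 0.57 [ 0.327 -0.37   0.015] rel deg -132.1 r 0.434
```

Request:
jog_arm(
  moves=[
    [[3.7,4.0,0],0,0],
    [[3.7,4.0,0],0,0],
    [[3.7,4.0,0],0,0],
    [[3.7,4.0,0],0,0],
    [[3.7,4.0,0],0,0],
    [[3.7,4.0,0],0,0],
    [[3.7,4.0,0],0,0],
    [[3.7,4.0,0],0,0],
    [[3.7,4.0,0],0,0],
    [[3.7,4.0,0],0,0],
    [[3.7,4.0,0],0,0],
    [[3.8,4.0,0],0,0],
  ],
  newtons=5,
)

```text
time_s: 2.8
tcp_pos: [0.4853, 0.0324, 0.2271]
eef_rot: [-179.9, -0.1, -19.6]
contact_force: [0.6, 0.6, -0.4]
gripper_width: 0.0007
gripper_force: 0.0
```

Request:
jog_arm(
  moves=[
    [[0,0,0.8],9.8,0],
    [[0,0,0.8],9.8,0],
    [[0,0,0.8],9.8,0],
    [[0,0,0.8],9.8,0],
    [[0,0,0.8],9.8,0],
    [[0,0,0.8],9.8,0],
    [[0,0,0.8],9.8,0],
    [[0,0,0.8],9.8,0],
    [[0,0,0.8],9.8,0],
    [[0,0,0.8],9.8,0],
    [[0,0,0],0,0],
  ],
)

```text
time_s: 4.18
tcp_pos: [0.4843, 0.0339, 0.1462]
eef_rot: [180.0, -0.0, -117.6]
contact_force: [-0.1, -0.1, 0.0]
gripper_width: 0.0007
gripper_force: 0.0
```

```bash
cat >> h.py <<'E'
from scipy.spatial.transform import Rotation as R
def wrist():
    s=get_state();p=capture("wrist");T=np.eye(4);T[:3,:3]=R.from_euler("xyz",s["eef_rot"],degrees=True).as_matrix();T[:3,3]=s["tcp_pos"]
    p["world_from_camera"]=T@np.array(p["hand_eye"]);return p
E
python3 - <<'E'
from h import *
w=wrist();s=capture("side");t=capture("top")
c=np.array([.618,-.048])
im=w["pixels"].copy()
for i in range(6):
    a=np.radians(160.4+60*i);q=proj(w,[c[0]+.146*np.cos(a),c[1]+.146*np.sin(a),.078])
    print(q.round())
    if 0<q[0]<512 and 0<q[1]<384: cv2.drawMarker(im,tuple(int(k) for k in q),(0,0,255),0,10)
cv2.imwrite("pics/w2.png",np.hstack([im,cv2.resize(s["pixels"][130:290,200:400],(480,384))])[:, :992]); 
im2=cv2.imread("pics/w2.png");cv2.imwrite("pics/w2.png",cv2.resize(im2,(800,310)))
cs=[atz(t,(160+x/3.156,110+y/3.156),.022)[:2] for x,y in((343,447),(467,440),(472,517),(348,523))]
m=np.mean(cs,0);print("tray",np.round(cs,3).tolist(),m.round(3))
e=(cs[1]-cs[0]+cs[2]-cs[3]);print("front dir by edge",np.degrees(np.arctan2(e[1],e[0]))-90+360,"by centre",np.degrees(np.arctan2(*(m-c)[::-1]))%360)
P=atz(t,(257.3,175.3),.065)[:2];print("pump",P,np.degrees(np.arctan2(*(P-c)[::-1])),np.hypot(*(P-c)))
E
```

```text
[235. 171.]
[103.   8.]
[-67.  55.]
[-78. 217.]
[ 36. 327.]
[178. 315.]
tray [[0.447, -0.015], [0.46, -0.119], [0.397, -0.125], [0.385, -0.023]] [ 0.422 -0.07 ]
front dir by edge 186.9688458089037 by centre 186.4666573942899
pump [0.64220105 0.02940836] 72.63860015193364 0.08110330105097067
```

View pics/w2.png

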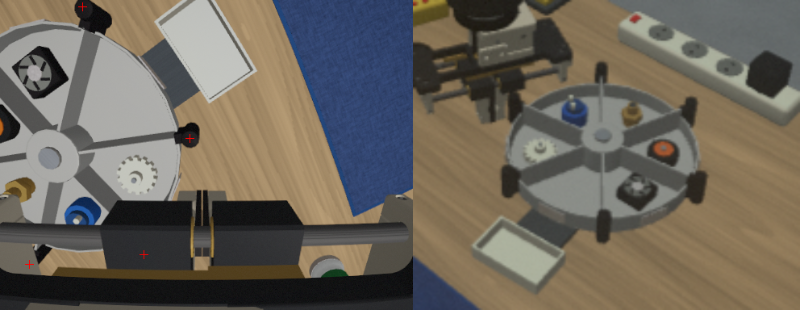

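The red markers sit on the posts at (190,138) and (83,8) in the wrist view, so the fit holds. The fingertips are free behind the front-left post. Next: descend and close up to it.

Request:
jog_arm(
  moves=[
    [[0,0,1.5],0,0],
    [[0,0,1.5],0,0],
    [[0,0,1.5],0,0],
    [[0,0,1.5],0,0],
    [[0,0,1.5],0,0],
    [[0,0,1.5],0,0],
    [[0.3,0,0],-2,0],
    [[0.3,0,0],-2,0],
    [[0.3,0,0],-2,0],
    [[0.2,0,0],-2,0],
    [[0,0,0],0,0],
  ],
)

```text
time_s: 5.7
tcp_pos: [0.4795, 0.0238, 0.0556]
eef_rot: [179.9, -0.1, -109.6]
contact_force: [-0.4, 0.2, -0.3]
gripper_width: 0.0006
gripper_force: 0.0
```

Request:
jog_arm(
  moves=[
    [[0.4,0.05,0],-1,0],
    [[0.55,0.06,0],-2,0],
    [[0.68,0.07,0],-2.5,0],
    [[0.68,0.07,0],-2.5,0],
    [[0.68,0.07,0],-2.5,0],
    [[0.68,0.07,0],-2.5,0],
    [[0.68,0.07,0],-2.5,0],
    [[0.68,0.07,0],-2.5,0],
    [[0.68,0.07,0],-2.5,0],
    [[0.68,0.07,0],-2.5,0],
    [[0.5,0.05,0],-1.9,0],
    [[0,0,0],0,0],
  ],
)

```text
time_s: 7.2
tcp_pos: [0.4625, -0.0427, 0.0564]
eef_rot: [180.0, -0.0, -84.8]
contact_force: [0.0, -0.2, -0.1]
gripper_width: 0.0005
gripper_force: 0.0
```

```bash
cat > ang.py <<'E'
from h import *
import sys
c=np.array([.618,-.048])
s=get_state();d=s["tcp_pos"][:2]-c;print("finger ang",np.degrees(np.arctan2(*d[::-1]))%360,"r",np.hypot(*d),"tool ang",(s["eef_rot"][2]-90)%360,"z",s["tcp_pos"][2])
t=capture("top");im=t["pixels"];cv2.imwrite("pics/"+sys.argv[1],cv2.resize(im[110:300,160:410],(789,600),interpolation=cv2.INTER_CUBIC))
# pump by blue colour within the ring
h=cv2.cvtColor(im,cv2.COLOR_BGR2HSV);m=cv2.inRange(h,(105,120,50),(130,255,255))
q=proj(t,[*c,.05]);mm=np.zeros_like(m);cv2.circle(mm,tuple(int(k) for k in q),46,255,-1);m&=mm
ys,xs=np.nonzero(m)
if len(xs):
    P=atz(t,(xs.mean(),ys.mean()),.055)[:2]-c;print("pump n",len(xs),"ang",np.degrees(np.arctan2(*P[::-1]))%360,"r",np.hypot(*P))
E
python3 ang.py t3.png
```

```text
finger ang 178.0608009745783 r 0.15558457764539177 tool ang 185.22721285583953 z 0.05640378267823283
pump n 109 ang 95.8427602237666 r 0.08492594752289803
```

Request:
jog_arm(
  moves=[
    [[0.4,0.04,0],-1.5,0],
    [[0.68,0.07,0],-2.5,0],
    [[0.68,0.07,0],-2.5,0],
    [[0.68,0.07,0],-2.5,0],
    [[0.68,0.07,0],-2.5,0],
    [[0.68,0.07,0],-2.5,0],
    [[0.68,0.07,0],-2.5,0],
    [[0.68,0.07,0],-2.5,0],
    [[0.68,0.07,0],-2.5,0],
    [[0.68,0.07,0],-2.5,0],
    [[0.68,0.07,0],-2.5,0],
    [[0.68,0.07,0],-2.5,0],
  ],
)

```text
time_s: 8.75
tcp_pos: [0.48, -0.1191, 0.0565]
eef_rot: [-180.0, 0.0, -55.6]
contact_force: [0.0, 0.6, -0.9]
gripper_width: 0.0005
gripper_force: 0.3
```

Request:
jog_arm(
  moves=[
    [[0.68,0.07,0],-2.5,0],
    [[0.68,0.07,0],-2.5,0],
    [[0.68,0.07,0],-2.5,0],
    [[0.68,0.07,0],-2.5,0],
    [[0.68,0.07,0],-2.5,0],
    [[0.68,0.07,0],-2.5,0],
    [[0.68,0.07,0],-2.5,0],
    [[0.68,0.07,0],-2.5,0],
    [[0.68,0.07,0],-2.5,0],
    [[0.54,0.06,0],-2,0],
    [[0.4,0.04,0],-1.5,0],
    [[0,0,0],0,0],
  ],
)

```text
time_s: 10.25
tcp_pos: [0.5254, -0.1728, 0.0564]
eef_rot: [180.0, 0.0, -29.7]
contact_force: [0.3, -0.2, -0.4]
gripper_width: 0.0006
gripper_force: 0.0
```

```bash
python3 ang.py t4.png
```

```text
finger ang 233.43375305384933 r 0.1553834797495554 tool ang 240.26776168227667 z 0.056442742030752016
```

Request:
jog_arm(
  moves=[
    [[0.4,0.04,0],-1.5,0],
    [[0.68,0.07,0],-2.5,0],
    [[0.68,0.07,0],-2.5,0],
    [[0.68,0.07,0],-2.5,0],
    [[0.68,0.07,0],-2.5,0],
    [[0.68,0.07,0],-2.5,0],
    [[0.68,0.07,0],-2.5,0],
    [[0.68,0.07,0],-2.5,0],
    [[0.68,0.07,0],-2.5,0],
    [[0.54,0.06,0],-2,0],
    [[0.4,0.04,0],-1.5,0],
    [[0,0,0],0,0],
  ],
)

```text
time_s: 11.8
tcp_pos: [0.5872, -0.2006, 0.0565]
eef_rot: [180.0, -0.0, -4.7]
contact_force: [0.3, -0.3, -0.1]
gripper_width: 0.0005
gripper_force: 0.0
```

```bash
python3 ang.py t5.png; python3 - <<'E'
from h import *
s=capture("side");cv2.imwrite("pics/s5.png",cv2.resize(s["pixels"][130:290,200:400],(750,600),interpolation=cv2.INTER_CUBIC))
a=cv2.imread("pics/t5.png");cv2.imwrite("pics/c5.png",np.hstack([cv2.resize(a,(400,304)),cv2.resize(cv2.imread("pics/s5.png"),(400,304))]))
E
```

```text
finger ang 258.59740978943165 r 0.15563725672481446 tool ang 265.2731214511804 z 0.056509568341095176
```

View pics/c5.png

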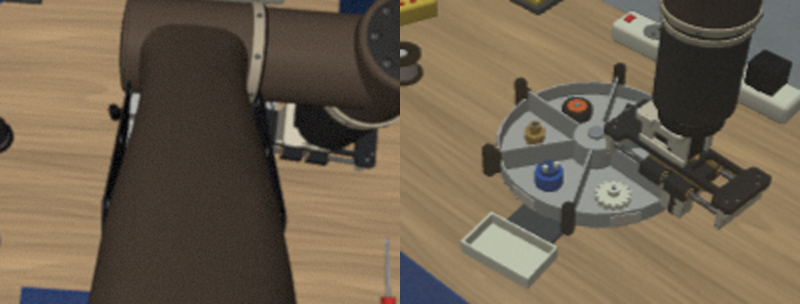

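The side view shows the pump at (548,177), just short of the tray, and the finger still behind the post at the right. Next I measure the ring angle from the side posts.

```bash
cat > side.py <<'E'
from h import *
from scipy.optimize import minimize_scalar
c=np.array([.6177,-.0476])
def ring(p,pred):
    # darkness of the post area: sample model post pixels vs. angle; all posts
    g=cv2.GaussianBlur(p["pixels"],(3,3),0).max(2).astype(np.float32)
    best=[]
    for a in np.arange(pred-12,pred+12,.25):
        s=[]
        for k in(-2,-1,0,1):           # posts at the left/front, free of the arm
            t=np.radians(a+30+60*k)
            for z in np.linspace(.035,.074,8):
                for r in(.140,.146,.152):
                    q=proj(p,[c[0]+r*np.cos(t),c[1]+r*np.sin(t),z]);s.append(cv2.getRectSubPix(g,(1,1),(float(q[0]),float(q[1])))[0,0])
        best.append((np.mean(s),a))
    b=np.array(best);lo=b[:,0].min();w=np.clip(lo+12-b[:,0],0,None);return (w@b[:,1])/w.sum(),lo
def pump(p):
    h=cv2.cvtColor(p["pixels"],cv2.COLOR_BGR2HSV);m=cv2.inRange(h,(105,120,50),(130,255,255));mm=np.zeros_like(m)
    cv2.circle(mm,tuple(int(k) for k in proj(p,[*c,.05])),50,255,-1);ys,xs=np.nonzero(m&mm)
    P=atz(p,(xs.mean(),ys.mean()),.052)[:2]-c;return np.degrees(np.arctan2(*P[::-1]))%360,np.hypot(*P),len(xs)
if __name__=="__main__":
    import sys
    p=capture("side");print("bin centre",ring(p,float(sys.argv[1])),"pump",pump(p))
E
python3 side.py 175
```

```text
bin centre (np.float64(175.99021266167153), np.float64(56.99082565307617)) pump (np.float64(175.69569399082894), np.float64(0.08841432822575784), 59)
```

Request:
jog_arm(
  moves=[
    [[0.27,0.03,0],-1,0],
    [[0.41,0.04,0],-1.5,0],
    [[0.54,0.05,0],-2,0],
    [[0.54,0.05,0],-2,0],
    [[0.41,0.04,0],-1.5,0],
    [[0.27,0.03,0],-1,0],
    [[0.27,0.03,0],-1,0],
    [[0.14,0.01,0],-0.5,0],
    [[0,0,0],0,0],
    [[0,0,0],0,0],
  ],
)

```text
time_s: 13.2
tcp_pos: [0.6155, -0.2034, 0.0566]
eef_rot: [180.0, -0.0, 5.8]
contact_force: [-1.3, 0.3, 0.3]
gripper_width: 0.0004
gripper_force: 0.0
```

```bash
python3 side.py 186;python3 ang.py t6.png
```

```text
bin centre (np.float64(186.53043085907018), np.float64(55.10809326171875)) pump (np.float64(184.8669167673664), np.float64(0.08763753484187879), 66)
finger ang 269.0469584317367 r 0.15541389288260782 tool ang 275.7553671710182 z 0.05664641257705204
```

Request:
jog_arm(
  moves=[
    [[-0.5,0,0],0,0],
    [[-1,0,0],0,0],
    [[0,0,-3],0,0],
    [[0,0,-5],0,0],
    [[0,0,-5],0,0],
    [[0,0,-5],0,0],
    [[-2,4,-1],0,0],
    [[-2,5,-1],0,0],
    [[-2,5,0],0,0],
    [[-2,5,0],0,0],
    [[-2,5,0],0,0],
    [[0,0,0],0,0],
  ],
)

```text
time_s: 14.8
tcp_pos: [0.5225, -0.4568, 0.2556]
eef_rot: [-180.0, 0.1, 5.5]
contact_force: [0.2, -0.0, -0.0]
gripper_width: 0.0005
gripper_force: 0.0
```

```bash
python3 side.py 186;python3 ang.py t7.png
```

```text
bin centre (np.float64(186.06028194163787), np.float64(50.0760498046875)) pump (np.float64(184.64586800432954), np.float64(0.08796817865096551), 66)
finger ang 256.9168078416075 r 0.418023888300246 tool ang 275.5777669628238 z 0.25581944895800324
pump n 119 ang 181.573420964727 r 0.08608083470989278
```

View pics/t7.png

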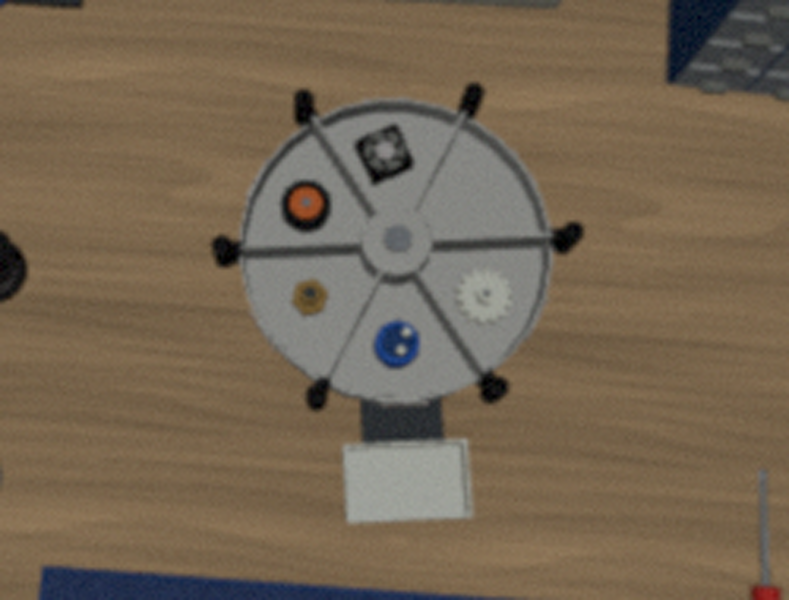

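The top view shows the pump at (397,344) in the front bin, with the tray centre at (408,481) and the hub at (398,239). It may be a few degrees short, so I measure more carefully, two views together.

```bash
cat > fin.py <<'E'
from h import *
from scipy.optimize import least_squares
from side import ring
A=np.linspace(0,2*np.pi,24,endpoint=False)
def hullmask(p,X,Y):
    pts=np.array([proj(p,[X+.019*np.cos(a),Y+.019*np.sin(a),z]) for z in(.03,.062) for a in A])*16
    m=np.zeros((384,512),np.uint8);cv2.fillConvexPoly(m,cv2.convexHull(pts.round().astype(np.int32)),255,shift=4);return m
def cen(m):
    M=cv2.moments(m,True);return np.array([M["m10"],M["m01"]])/M["m00"]
def blue(p):
    h=cv2.cvtColor(p["pixels"],cv2.COLOR_BGR2HSV);m=cv2.inRange(h,(100,100,30),(130,255,255));mm=np.zeros_like(m)
    cv2.circle(mm,tuple(int(k) for k in proj(p,[.618,-.048,.05])),50,255,-1);m&=mm
    m2=np.zeros_like(m);cs=cv2.findContours(m,0,2)[0];cv2.fillConvexPoly(m2,cv2.convexHull(np.vstack([q for q in cs if len(q)>4])),255);return m2
def tray(p):
    r=regions_of(p,"pick_tray")[0]["pixels"].astype(np.uint8)
    g=cv2.cvtColor(p["pixels"],cv2.COLOR_BGR2GRAY);r=((g>120)&(cv2.dilate(r,np.ones((5,5)))>0)).astype(np.uint8)
    c=max(cv2.findContours(r,0,2)[0],key=cv2.contourArea);m=np.zeros_like(r);cv2.drawContours(m,[cv2.convexHull(c)],-1,255,-1);return m
def traymask(p,X,Y,a):
    u=np.array([np.cos(a),np.sin(a)]);v=np.array([-u[1],u[0]])
    pts=np.array([proj(p,[*(np.array([X,Y])+sx*.032*u+sy*.052*v),z]) for sx in(-1,1) for sy in(-1,1) for z in(.0,.022)])*16
    m=np.zeros((384,512),np.uint8);cv2.fillConvexPoly(m,cv2.convexHull(pts.round().astype(np.int32)),255,shift=4);return m
for n in("top","side"):
    p=capture(n);b=blue(p);t=tray(p)
    P=least_squares(lambda v:cen(hullmask(p,*v))-cen(b),[.534,-.058],diff_step=.02).x
    rp=np.hypot(*(P-[.6177,-.0476]))
    print(n,"pump",P.round(4),"r",rp.round(3),"ang rel fit centre",np.degrees(np.arctan2(P[1]+.0476,P[0]-.6177))%360,b.sum()//255,hullmask(p,*P).sum()//255)
    T=least_squares(lambda v:cen(traymask(p,*v,np.radians(187)))-cen(t),[.423,-.07],diff_step=.02).x
    print("  tray",T.round(4),"ang",np.degrees(np.arctan2(T[1]+.0476,T[0]-.6177))%360,"r",np.hypot(T[0]-.6177,T[1]+.0476).round(3),t.sum()//255,traymask(p,*T,np.radians(187)).sum()//255)
    print("  bin",ring(p,186))
    q=proj(p,[.6177,-.0476,.076]);print("  hub px",q.round(1))
E
python3 fin.py
```

```text
top pump [ 0.5341 -0.0521] r 0.084 ang rel fit centre 183.11364081770887 160 219
  tray [ 0.4242 -0.0693] ang 186.40136024623638 r 0.195 1060 1053
  bin (np.float64(186.37142464675665), np.float64(20.871538162231445))
  hub px [286.1 185. ]Traceback (most recent call last):
  File "fin.py", line 23, in <module>
    p=capture(n);b=blue(p);t=tray(p)
                             ~~~~^^^
  File "fin.py", line 15, in tray
    r=regions_of(p,"pick_tray")[0]["pixels"].astype(np.uint8)
      ~~~~~~~~~~~~~~~~~~~~~~~~~^^^
IndexError: list index out of range
```

Tray is at 186.4° (r = 0.195 m as specified) and the bin at 186.3°, so the ring is square. The pump itself sits about 2–3° behind its bin's centre, so a slight nudge of about 1.5° balances the two.

Request:
jog_arm(
  moves=[
    [[2,-5,0],0,0],
    [[2,-5,0],0,0],
    [[2,-5,0],0,0],
    [[2,-5,1],0,0],
    [[2,-4,1],0,0],
    [[0,0,0],0,0],
    [[0,0,5],0,0],
    [[0,0,5],0,0],
    [[0,0,5],0,0],
    [[0,0,3],0,0],
    [[0,0,0],0,0],
  ],
)

```text
time_s: 16.48
tcp_pos: [0.5987, -0.2048, 0.0545]
eef_rot: [-180.0, 0.3, 5.8]
contact_force: [-0.1, 0.2, 0.6]
gripper_width: 0.0006
gripper_force: 0.0
```

Request:
jog_arm(
  moves=[
    [[0.5,0,0],0,0],
    [[0.5,0,0],0,0],
    [[0.3,0,0],0,0],
    [[0.2,0,0],0,0],
    [[0.15,0.01,0],-0.5,0],
    [[0.15,0.01,0],-0.5,0],
    [[0.1,0.01,0],-0.5,0],
    [[0,0,0],0,0],
    [[0,0,0],0,0],
  ],
)

```text
time_s: 17.6
tcp_pos: [0.6194, -0.2033, 0.0565]
eef_rot: [-180.0, -0.0, 7.3]
contact_force: [-1.0, 0.3, -1.1]
gripper_width: 0.0007
gripper_force: 0.0
```

```bash
python3 side.py 187;python3 ang.py t8.png
```

```text
bin centre (np.float64(188.0033496969232), np.float64(55.072998046875)) pump (np.float64(186.4160128191728), np.float64(0.08818594352559354), 64)
finger ang 270.53145168984787 r 0.15528756614658173 tool ang 277.2580370896948 z 0.056555164834767614
```

Moved 1.5° as intended. Next: back off, lift clear and check.

Request:
jog_arm(
  moves=[
    [[-0.5,0,0],0,0],
    [[-1,0,0],0,0],
    [[0,0,-3],0,0],
    [[0,0,-5],0,0],
    [[0,0,-5],0,0],
    [[0,0,-5],0,0],
    [[-2,4,-1],0,0],
    [[-2,5,-1],0,0],
    [[-2,5,0],0,0],
    [[-2,5,0],0,0],
    [[-2,5,0],0,0],
    [[0,0,0],0,0],
  ],
)

```text
time_s: 19.2
tcp_pos: [0.5332, -0.459, 0.2556]
eef_rot: [-180.0, 0.1, 7.0]
contact_force: [-0.3, 0.7, -0.5]
gripper_width: 0.0003
gripper_force: 0.0
```

```bash
python3 side.py 187;python3 ang.py t9.png; python3 fin.py 2>/dev/null
```

```text
bin centre (np.float64(187.54318697112103), np.float64(50.70396041870117)) pump (np.float64(186.24799350453193), np.float64(0.08804504152946399), 66)
finger ang 258.40084323381757 r 0.41793105578674317 tool ang 277.0745458382594 z 0.2557890195654183
pump n 115 ang 182.75656280155684 r 0.08634894044499666
top pump [ 0.5342 -0.0542] r 0.084 ang rel fit centre 184.51711157064224 160 220
  tray [ 0.424  -0.0693] ang 186.3918326736288 r 0.195 1060 1051
  bin (np.float64(187.77072037362882), np.float64(21.279720306396484))
  hub px [286.1 185. ]
side pump [ 0.5318 -0.0566] r 0.086 ang rel fit centre 185.97612615602972 176 274
  tray [ 0.4321 -0.0625] ang 184.60449871868738 r 0.186 1035 1138
  bin (np.float64(187.53737898015032), np.float64(50.45280838012695))
  hub px [297.9 198.6]
```

Bin 187.6°, pump about 185.2° and front 186.4°, so all agree within 1.5°. The ring is at rest and the arm is clear, so I hand in.

```bash
python3 -c "
from plant import close_job
print(close_job())"
```

```text
the job is handed in; nothing more can be done
None
```

The blue pump's bin is now at the front, with the pump and the bin centre each within about 1.5° of the pick tray's centre line; the carousel is standing still, the arm is clear, and the job was handed in at about 19 s.

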